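Tare the balance under the beaker

TASK

Two identical balances stand on the lab bench, and one of them carries a beaker. Tare that one: with your fingertips gently press its long bar-shaped key fully down, keep it down for two seconds, then let it come up and withdraw. Leave the round keys, the other balance, the beaker, the flask and the mortar undisturbed, and do not pick anything up.

Things in the scene. Friction and masses are not known exactly. Their poses are not given: they have to be found in the camera images.
- balanceA: the balance that carries the beaker, fixed to the bench: a flat white school balance, 240 mm along its x, 170 mm along its y, casing top 45 mm above the bench. Origin on the bench under its centre. Its own -x end carries a grey panel with two keys side by side; a small dark display lies behind them, then a round steel pan, 120 mm across, centred 50 mm to +x of the origin, 55 mm above the bench. Both balances are alike.
- tareA_base: fixed black 54 x 26 x 3 mm surround of the long bar-shaped tare key of balanceA, with the key in it; origin under its centre on the casing top, axes parallel to the balance's, long side along y. It lies on the balance's front panel, 90 mm to -x of the balance's origin and 40 mm to its +y or -y side; which side varies
- tareA_top (a point): centre of the top face of the tare key of balanceA: white, 46 mm (along the balance's y) by 18 mm, 59 mm above the bench when up. Pressed straight down
- tareA (a joint): travel of the tare key of balanceA: 0 up, 0.004 m fully down; sprung, 1 N starts it moving, 3 N takes it fully down, and it comes back up when let go
- unitA_top (a point): centre of the top face of the round key of balanceA, white, 20 mm across, 59 mm above the bench; in the other key place, 80 mm from the tare key's centre; must be left alone
- unitA (a joint): travel of the round key of balanceA: 0 up, 0.004 m down, sprung as the tare key
- balanceB: the other, empty balance, fixed to the bench: a flat white school balance, 240 mm along its x, 170 mm along its y, casing top 45 mm above the bench. Origin on the bench under its centre. Its own -x end carries a grey panel with two keys side by side; a small dark display lies behind them, then a round steel pan, 120 mm across, centred 50 mm to +x of the origin, 55 mm above the bench. Both balances are alike.
- tareB_base: fixed black 54 x 26 x 3 mm surround of the long bar-shaped tare key of balanceB, with the key in it; origin under its centre on the casing top, axes parallel to the balance's, long side along y. It lies on the balance's front panel, 90 mm to -x of the balance's origin and 40 mm to its +y or -y side; which side varies
- tareB_top (a point): centre of the top face of the tare key of balanceB: white, 46 mm (along the balance's y) by 18 mm, 59 mm above the bench when up. Pressed straight down
- tareB (a joint): travel of the tare key of balanceB: 0 up, 0.004 m fully down; sprung, 1 N starts it moving, 3 N takes it fully down, and it comes back up when let go
- unitB_top (a point): centre of the top face of the round key of balanceB, white, 20 mm across, 59 mm above the bench; in the other key place, 80 mm from the tare key's centre; must be left alone
- unitB (a joint): travel of the round key of balanceB: 0 up, 0.004 m down, sprung as the tare key
- beaker_mid (a point): small glass beaker standing loose on the pan of balanceA, 62 mm across, 75 mm tall, top 130 mm above the bench; the point is its centre, half-way up
- flask_mid (a point): stoppered conical flask on the bench at the left or right end of the row of balances, 82 mm across the foot, 135 mm tall; the point is its centre, half-way up
- mortar_mid (a point): white bowl-shaped mortar on the bench at the other end of the row, 90 mm across, 50 mm tall; the point is its centre, half-way up
Mind the look-alikes: they are no part of the job. What is shaped like the part that bears beaker_mid but turquoise is not meant. What is shaped like the part that bears mortar_mid but blue is not meant.

How it is judged:
On the way:
1. the tare key of the balance with the beaker is held down by the fingers (at least 3 of its 4 mm) for 1.5 s (value of joint tareA above 0.003 m and contact force between the fingers and tareA_base above 0.5 N), for 1.5 s.
At the end, for the whole second after the job is handed in: All four keys are up again (within 1 mm), and beaker, flask and mortar stand upright (within 0.1 rad) within 8 mm of where they began, the beaker on its pan (value of joint each of tareA, tareB, unitA, unitB below 0.001 m and distance of each of beaker_mid, flask_mid, mortar_mid from where it was at the start of the episode below 0.008 m and angle between each of beaker_mid, flask_mid, mortar_mid's own z axis and vertical below 0.1 rad); the robot touches nothing.
It fails at once if a round key or the other balance's tare key is pressed by 1.5 mm or more (value of joint any of unitA, unitB, tareB above 0.0015 m).
It fails at once if the other balance is touched with more than 2 N (contact force between any of the fingers, the arm and balanceB above 2 N or contact force between any of the fingers, the arm and tareB_base above 2 N).
It fails at once if the tare key or its balance is pushed harder than 30 N (contact force between any of the fingers, the arm and tareA_base above 30 N or contact force between any of the fingers, the arm and balanceA above 30 N).
It fails at once if beaker, flask or mortar is moved by more than 8 mm, tipped or lifted (distance of any of beaker_mid, flask_mid, mortar_mid from where it was at the start of the episode above 0.008 m or angle between any of beaker_mid, flask_mid, mortar_mid's own z axis and vertical above 0.15 rad).
It also fails if it takes over 40 s, if anything falls off the work surface, if the arm or the gripper's body presses on something with over 40 N, if the wrist force passes 120 N, or if a joint passes its speed limit or range.

ROBOT

A 6-joint arm with a two-finger parallel gripper is mounted at the origin on the work surface. World frame = base frame: x ahead of the robot, y to its left, z up, the work surface at z = 0. Lengths are in m, angles in rad, forces in N, time in s.
With the tool pointing down it reaches from about 0.3 to 0.775 m from the base axis. Payload 14.6 kg.
Tool frame: the origin (TCP) lies on the centre line of the jaws, within the pads' length; the fingertips stand 19 mm ahead of it and the grasp point (between the pads) is the TCP; z points along the fingers, x is the direction in which the jaws open and shut, and the axes are right-handed (so a half turn about z gives the same grasp; the last joint's range is limited). The gripper opens to 94 mm and grips with 3 to 60 N. Pads are 16 mm wide; open, the fingers measure 119 mm over their backs; the gripper's body (75 mm by 177 mm) begins 78 mm behind the grasp point.
Start: joints at [-1.303, 0.3, 1.521, -0, 1.321, -0.067], TCP at [0.181, -0.519, 0.224] pointing down, gripper open.
Joint ranges: [-3.03, 3.03], [-0.79, 2.21], [0.23, 2.52], [-1.04, 4.18], [0, 3.07], [-2.55, 2.55]. Speed limits (rad/s): [2.22, 2.22, 2.57, 3.14, 3.14, 3.14].

INTERFACE

Orientations are given as [roll, pitch, yaw] about the fixed x, y, z axes, in that order (R = Rz(yaw) Ry(pitch) Rx(roll)).
In Python, from station import ctrl, imaging gives the robot as it stands.
- The arm moves only by the shell command python3 -m handwheel 'ROWS' [OPENING] [FORCE]. ROWS is JSON, a list that holds one entry, the list of rows, each a list of 4 numbers: the shift along the tool's x, y, z in m, then the turn about the tool's z in rad. A call has 1 to 10 rows; each row shifts and turns the pose as measured when the row begins, along the tool's axes as they then stand; what a row does not reach is not made up. A row lasts 1/10 s, in which the tool goes at most 50 mm and 8.59 degrees, less where a joint would pass 70% of its speed; a pose out of reach is approached as far as the arm can. A call is refused whole if a number of a shift passes 0.05 or a number of a turn 0.15, either way. A call with a gripper value outside its range is refused whole. OPENING is the finger opening in m, from 0 to 0.094, set as the call begins (- or left out, the last holds). The fingers move at their own pace and stop on an object; FORCE is the grip in N (left out, the last holds). Time passes only in rows, so rows that do not move let the fingers close. It gives the time, the measured TCP pose, the force and the opening at its end, in the units of the state.
- ctrl.get_obs(): the state, without advancing time (a new reading comes with each control period).
- imaging.camera(name): name is "scene" or "side" or "wrist"; returns the picture (420x560x3 uint8, red, green, blue); there is no depth.
- imaging.camera_model(name): a dict with "camera_matrix" (3x3 intrinsics, pixels), "position" and "attitude" of the camera in the world. Camera axes: x right, y up, looking along -z (the intrinsics and any distortion apply to the point x, -y, -z); pixel columns grow to the right and rows downward; lengths in m; the calibration is good to about 2 mm. A picture is of the moment at which its call begins: read the wrist's pose just before it. camera_model takes no time and is no camera call; for the wrist camera it gives the pose at the moment of the call.
- ctrl.hand_in(): hands the job in, once; it reports no verdict.
The state is a dict: "time_s": time; "qpos": joint angles; "joint_vel": joint speeds; "tau": joint torques, N m; "ee_pos": TCP position; "eef_rot": TCP orientation; "force": force on the tool from outside, world axes, zero at the start; "moment": the same for the moment, N m; "grip_width": finger opening in m.
Only numpy, scipy, OpenCV 4.12 (cv2) and the standard library are available. Lean on these libraries where they do the work, as an engineer would, in place of code of your own. Each camera call takes 0.05 s, during which the arm holds its last target. There are 200 camera calls.

## Working session

There is one attempt and no reset: what is moved stays moved. The work goes in short steps, Python scripts to look and compute and a shell command to move; the robot and the scene stay as the last step left them, time stands still between calls to the robot, and variables do not carry over. Pictures are saved under pics/ and viewed, about 8 in all and at most 12, crops included, and the job is handed in when it is done.

```bash
mkdir -p pics; python3 - <<'E'
from station import ctrl, imaging
import cv2,numpy as np
o=ctrl.get_obs();print({k:np.round(v,3).tolist() for k,v in o.items()})
for n in("scene","side"):
    m=imaging.camera_model(n);print(n,m)
    cv2.imwrite(f"pics/{n}0.png",imaging.camera(n)[:,:,::-1])
E
```

```text
{'time_s': 0.0, 'qpos': [-1.303, 0.3, 1.522, 0.0, 1.321, -0.067], 'joint_vel': [0.0, -0.0, 0.001, 0.0, 0.003, -0.0], 'tau': [-0.003, -53.18, -35.274, 0.071, 0.024, -0.0], 'ee_pos': [0.181, -0.519, 0.224], 'eef_rot': [-3.141, 0.001, -1.236], 'force': [-0.274, 0.621, 0.692], 'moment': [0.012, 0.002, -0.015], 'grip_width': 0.094}
scene {'camera_matrix': array([[382.91441391,   0.        , 279.65292098],
       [  0.        , 382.91441391, 208.2532525 ],
       [  0.        ,   0.        ,   1.        ]]), 'position': array([ 1.20002229, -0.03263015,  0.74750285]), 'attitude': array([ 0.75389938, -0.00694931,  1.57997432])}
side {'camera_matrix': array([[447.07129028,   0.        , 271.18384887],
       [  0.        , 447.07129028, 206.4422286 ],
       [  0.        ,   0.        ,   1.        ]]), 'position': array([0.10798771, 0.85761904, 0.68834433]), 'attitude': array([ 1.03265579, -0.00361328, -2.65171049])}
```

View pics/scene0.png

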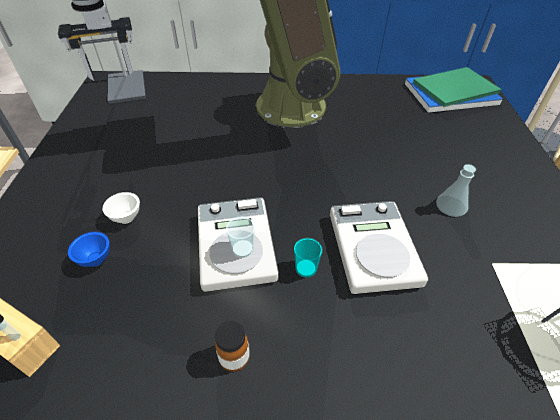

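View pics/side0.png

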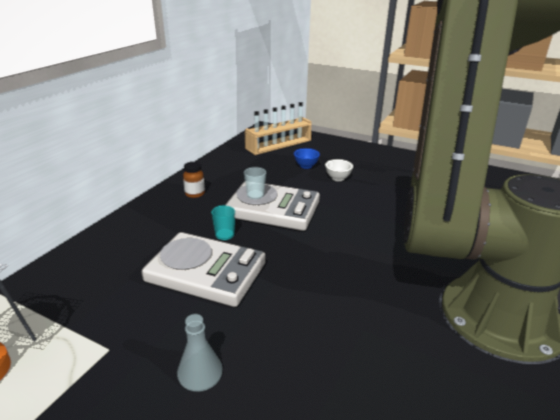

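The scene picture shows the beaker on the left balance (pan near 236,250). Its tare bar is near (247,205) and its round key near (215,209). Turquoise cup and blue bowl are decoys.

```bash
cat > h.py <<'E'
import numpy as np,cv2
from scipy.spatial.transform import Rotation as R
def cast(m,u,v,z):
    K=m["camera_matrix"];d=np.linalg.inv(K)@[u,v,1];d=R.from_euler('xyz',m["attitude"]).as_matrix()@[d[0],-d[1],-d[2]]
    p=np.array(m["position"]);return p+d*(z-p[2])/d[2]
def proj(m,P):
    c=R.from_euler('xyz',m["attitude"]).as_matrix().T@(np.array(P)-m["position"]);q=m["camera_matrix"]@[c[0],-c[1],-c[2]];return q[:2]/q[2]
def blobs(img,m,box,thr,z):
    x0,y0,x1,y1=box;g=img[y0:y1,x0:x1].min(2)
    n,l,s,c=cv2.connectedComponentsWithStats((g>thr).astype(np.uint8))
    for i in range(1,n):
        if 15<s[i][4]<8000: print(s[i].tolist(),(c[i]+[x0,y0]).round(1),cast(m,*(c[i]+[x0,y0]),z).round(4))
E
python3 - <<'E'
from h import *
from station import imaging
for n,box in(("scene",(200,194,272,222)),("side",(280,180,325,225))):
    im=cv2.imread(f"pics/{n}0.png");m=imaging.camera_model(n)
    for t in(170,200):print(n,t);blobs(im,m,box,t,.059)
m=imaging.camera_model("scene")
# casing bottom/top corners seen: top face outline guesses
for uv in((198,203),(264,200),(276,278),(202,287)):print(uv,cast(m,*uv,.045).round(3))
x=[cv2.resize(cv2.imread("pics/scene0.png")[190:300,190:285],None,fx=5,fy=5,interpolation=2),cv2.resize(cv2.imread("pics/side0.png")[160:240,220:325],None,fx=4,fy=4)]
cv2.imwrite("pics/crop.png",x[0])
E
```

```text
scene 170
[0, 4, 68, 24, 471] [245.3 212.3] [ 0.5684 -0.1175  0.059 ]
[4, 9, 16, 9, 67] [214.1 206.1] [ 0.5488 -0.196   0.059 ]
scene 200
[38, 5, 18, 8, 108] [246.5 202.4] [ 0.5349 -0.1167  0.059 ]
[4, 4, 64, 24, 244] [248.  216.6] [ 0.5825 -0.1099  0.059 ]
[11, 9, 8, 9, 50] [215.  206.3] [ 0.5495 -0.1937  0.059 ]
side 170
[0, 7, 39, 38, 466] [292.1 208.9] [ 0.5458 -0.0894  0.059 ]
[24, 11, 6, 6, 25] [306.5 193.5] [ 0.5468 -0.1868  0.059 ]
[15, 22, 10, 11, 64] [299.1 206.9] [ 0.5335 -0.1079  0.059 ]
side 200
[0, 8, 17, 12, 89] [286.1 191.1] [ 0.6049 -0.1716  0.059 ]
[16, 23, 8, 9, 45] [299.2 206.8] [ 0.5336 -0.1084  0.059 ]
[0, 29, 26, 14, 135] [290. 217.] [ 0.5327 -0.0495  0.059 ]
(198, 203) [ 0.525 -0.242  0.045]
(264, 200) [ 0.512 -0.074  0.045]
(276, 278) [ 0.746 -0.04   0.045]
(202, 287) [ 0.77  -0.195  0.045]
```

View pics/crop.png

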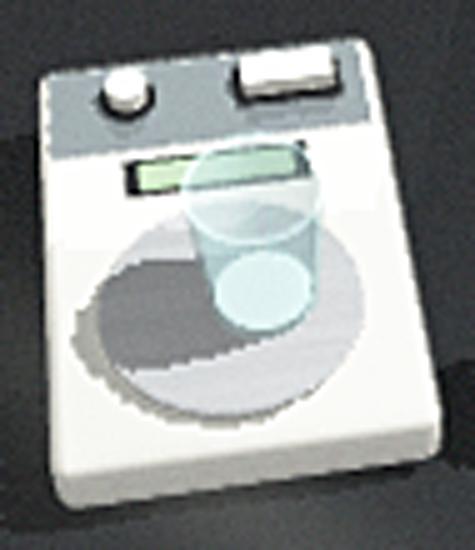

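Key found at about (0.534, -0.112), balance yaw about 0.15. I'll close the jaws and approach high.

```bash
python3 -m handwheel '[[[-0.02,-0.035,0,0],[-0.02,-0.035,0,0],[-0.02,-0.035,0,0],[-0.02,-0.035,0,0],[-0.02,-0.035,0,0],[-0.02,-0.035,0,0],[-0.02,-0.035,0,0],[-0.02,-0.035,0,0],[-0.02,-0.035,0,0],[-0.02,-0.035,0,0]]]' 0 20
python3 -m handwheel '[[[0,0,0,0.1],[0,0,0,0.1],[0,0,0,0],[0,0,0,0]]]'
cat > go.py <<'E'
from h import *
from station import ctrl,imaging
import sys
t=np.array([float(a) for a in sys.argv[1:4]]);o=ctrl.get_obs()
r=R.from_euler('xyz',o["eef_rot"]);print(o["time_s"],o["ee_pos"],o["eef_rot"],o["grip_width"],o["force"],"tool shift",r.inv().apply(t-o["ee_pos"]).round(4))
E
python3 go.py .534 -.112 .15
```

```text
time_s: 1.1
ee_pos: [0.4515, -0.2057, 0.2216]
eef_rot: [3.14, 0.006, -1.244]
force: [0.5, -0.8, -0.0]
grip_width: 0.0174
time_s: 1.5
ee_pos: [0.4539, -0.2009, 0.2204]
eef_rot: [3.137, 0.007, -1.44]
force: [1.2, 0.1, 0.6]
grip_width: 0.0002
1.5 [ 0.45392443 -0.2009364   0.22037652] [ 3.13730785  0.00714484 -1.44021561] 0.00018763562348591482 [1.16512944 0.10437119 0.62872746] tool shift [-0.0772 -0.0913  0.0705]
```

```bash
python3 -m handwheel '[[[-0.02,-0.023,0.008,0],[-0.02,-0.023,0.008,0],[-0.02,-0.023,0.008,0],[-0.018,-0.02,0.006,0],[0,0,0,0],[0,0,0,0]]]'
python3 go.py .534 -.112 .15
python3 - <<'E'
from h import *
from station import ctrl,imaging
m=imaging.camera_model("wrist");im=imaging.camera("wrist");cv2.imwrite("pics/w1.png",im[:,:,::-1])
print(m); print(proj(m,[.534,-.112,.059]),proj(m,[.548,-.191,.059]))
E
```

```text
time_s: 2.1
ee_pos: [0.533, -0.1112, 0.1892]
eef_rot: [3.137, 0.007, -1.43]
force: [0.0, 0.2, -0.3]
grip_width: 0.0003
2.1 [ 0.53303391 -0.11116532  0.18919956] [ 3.13676894  0.00667479 -1.429906  ] 0.000293680880087752 [ 0.01273664  0.16031244 -0.27971927] tool shift [ 0.0012 -0.001   0.0392]
{'camera_matrix': array([[325.40694988,   0.        , 281.12053161],
       [  0.        , 325.40694988, 211.22031089],
       [  0.        ,   0.        ,   1.        ]]), 'position': array([ 0.60323576, -0.10244257,  0.34918054]), 'attitude': array([-0.2479382,  0.006968 , -1.429481 ])}
[283.00958969 207.45189316] [370.79747728 204.68545853]
```

View pics/w1.png

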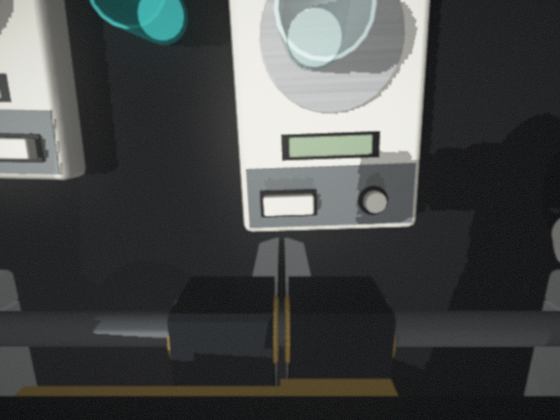

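The wrist view shows the tare bar at about (289,206), the round key at (374,202), and the closed fingertips at (281,240). The prediction was (283,207), so I'll refine.

```bash
python3 - <<'E'
from h import *
from station import imaging
m=imaging.camera_model("wrist");im=cv2.imread("pics/w1.png")
for t in(150,200):blobs(im,m,(256,188,322,219),t,.059)
blobs(im,m,(355,185,392,217),125,.059)
a=cast(m,247,228,.045);b=cast(m,414,223,.045);print(a,b,np.arctan2(*(a-b)[:2]*[-1,1]))
E
```

```text
[7, 8, 51, 20, 934] [287.9 205.3] [ 0.5365 -0.1163  0.059 ]
[8, 9, 49, 18, 800] [287.8 205.4] [ 0.5364 -0.1163  0.059 ]
[0, 0, 3, 18, 31] [355.5 192.8] [ 0.5567 -0.1752  0.059 ]
[11, 8, 20, 20, 315] [375.5 202.4] [ 0.5506 -0.195   0.059 ]
[0, 21, 2, 11, 16] [355.3 210.6] [ 0.5403 -0.1783  0.059 ]
[ 0.50509082 -0.08067956  0.045     ] [ 0.53321514 -0.24064033  0.045     ] 0.17404132532180538
```

```bash
python3 -m handwheel '[[[0.004,-0.002,0.02,-0.03],[0,0,0.02,0],[0,0,0.02,0],[0,0,0.02,0],[0,0,0.012,0],[0,0,0,0],[0,0,0,0]]]'
python3 go.py .536 -.115 .078
python3 - <<'E'
from h import *
from station import ctrl,imaging
im=imaging.camera("wrist");cv2.imwrite("pics/w2.png",im[:,:,::-1])
E
```

```text
time_s: 2.85
ee_pos: [0.5332, -0.1214, 0.0981]
eef_rot: [-3.141, 0.004, -1.402]
force: [-0.3, -0.1, 0.5]
grip_width: 0.0004
2.85 [ 0.53321486 -0.12137214  0.09809458] [-3.14114842  0.00387022 -1.40174009] 0.0003744675700066665 [-0.29973773 -0.0622015   0.50693151] tool shift [-0.0057 -0.0038  0.0201]
```

View pics/w2.png

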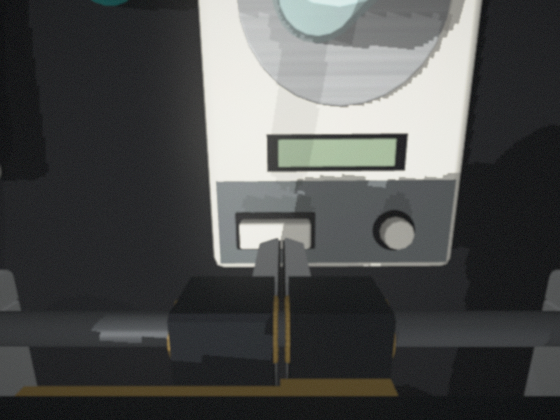

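The tips are centred near (281,240), a few mm right of the bar's centre (274). That agrees with the computed shift of (-0.0055, -0.004).

```bash
python3 -m handwheel '[[[-0.003,-0.002,0.004,0],[-0.0025,-0.002,0.005,0],[0,0,0.004,0],[0,0,0,0],[0,0,0,0]]]'
python3 go.py .536 -.115 .078
```

```text
time_s: 3.4
ee_pos: [0.5375, -0.1147, 0.0862]
eef_rot: [-3.138, 0.002, -1.401]
force: [-0.1, -0.1, 0.4]
grip_width: 0.0007
3.4 [ 0.53752378 -0.11473393  0.08623097] [-3.13791349e+00  2.29335106e-03 -1.40105950e+00] 0.0006763326114842993 [-0.1256063  -0.14433762  0.41360169] tool shift [0.     0.0016 0.0082]
```

```bash
python3 -m handwheel '[[[0,0.001,0.004,0],[0,0,0.003,0],[0,0,0.001,0],[0,0,0,0]]]'
python3 -m handwheel '[[[0,0,0.001,0],[0,0,0.001,0]]]'
python3 go.py .536 -.115 .074
python3 - <<'E'
from h import *
from station import ctrl,imaging
im=imaging.camera("wrist");cv2.imwrite("pics/w3.png",im[150:330,180:460,::-1].repeat(2,0).repeat(2,1))
E
```

```text
time_s: 3.8
ee_pos: [0.5366, -0.1149, 0.0777]
eef_rot: [-3.138, 0.002, -1.401]
force: [-0.2, 0.5, 0.7]
grip_width: 0.0005
time_s: 4.0
ee_pos: [0.5366, -0.115, 0.0759]
eef_rot: [-3.137, 0.002, -1.401]
force: [-0.6, -0.4, 1.7]
grip_width: 0.0003
4.0 [ 0.53664426 -0.11496242  0.07587919] [-3.13738638e+00  2.16211016e-03 -1.40113039e+00] 0.00025696445895536795 [-0.59477145 -0.44198631  1.73114147] tool shift [-0.0001  0.0006  0.0019]
```

View pics/w3.png

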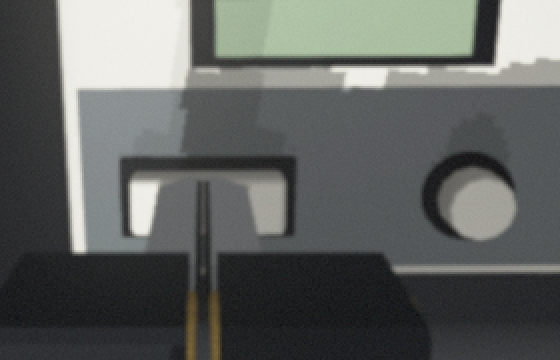

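The crop shows the fingertips on the middle of the bar, at crop (205,185), and well clear of the round key. Force is already rising, so I press on.

```bash
python3 -m handwheel '[[[0,0,0.001,0],[0,0,0.001,0],[0,0,0,0]]]'
python3 -m handwheel '[[[0,0,0.0005,0],[0,0,0,0]]]'
```

```text
time_s: 4.35
ee_pos: [0.5367, -0.115, 0.0743]
eef_rot: [-3.137, 0.002, -1.401]
force: [-2.6, 0.9, 3.0]
grip_width: 0.0004
time_s: 4.55
ee_pos: [0.5367, -0.115, 0.0743]
eef_rot: [-3.137, 0.002, -1.401]
force: [-1.8, 0.6, 2.3]
grip_width: 0.0008
```

```bash
python3 -m handwheel '[[[0,0,0.001,0],[0,0,0.001,0]]]'
python3 -m handwheel '[[[0,0,0.001,0],[0,0,0.001,0]]]'
```

```text
time_s: 4.75
ee_pos: [0.5369, -0.115, 0.0739]
eef_rot: [-3.137, 0.002, -1.401]
force: [-9.7, 2.1, 19.9]
grip_width: 0.0002
time_s: 4.95
ee_pos: [0.5368, -0.115, 0.074]
eef_rot: [-3.137, 0.001, -1.401]
force: [-7.7, 2.8, 16.7]
grip_width: 0.0007
```

The key is bottomed. I'll hold it with a lighter push.

```bash
python3 -m handwheel '[[[0,0,0.0004,0],[0,0,0.0004,0],[0,0,0.0004,0],[0,0,0.0004,0],[0,0,0.0004,0]]]'
python3 -m handwheel '[[[0,0,0.0004,0],[0,0,0.0004,0],[0,0,0.0004,0],[0,0,0.0004,0],[0,0,0.0004,0],[0,0,0.0004,0],[0,0,0.0004,0],[0,0,0.0004,0],[0,0,0.0004,0],[0,0,0.0004,0]]]'
python3 -m handwheel '[[[0,0,0.0004,0],[0,0,0.0004,0],[0,0,0.0004,0],[0,0,0.0004,0],[0,0,0.0004,0],[0,0,0.0004,0]]]'
```

```text
time_s: 5.45
ee_pos: [0.5367, -0.115, 0.0742]
eef_rot: [-3.136, 0.001, -1.401]
force: [-3.7, 1.3, 9.2]
grip_width: 0.0001
time_s: 6.45
ee_pos: [0.5367, -0.115, 0.0742]
eef_rot: [-3.136, 0.001, -1.4]
force: [-4.2, 1.2, 8.7]
grip_width: 0.0003
time_s: 7.05
ee_pos: [0.5367, -0.115, 0.0742]
eef_rot: [-3.135, 0.0, -1.4]
force: [-3.2, 1.0, 9.2]
grip_width: 0.0004
```

Held for over 2 s at about 9 N, well past the 3 N needed. Now I withdraw straight up.

```bash
python3 -m handwheel '[[[0,0,-0.003,0],[0,0,-0.005,0],[0,0,-0.01,0],[0,0,-0.02,0],[0,0,-0.025,0],[0,0,-0.025,0],[0,0,-0.02,0],[0,0,-0.01,0],[0,0,0,0],[0,0,0,0]]]'
python3 - <<'E'
from h import *
from station import ctrl,imaging
a=imaging.camera("wrist")[:,:,::-1];s=imaging.camera("side")[:,:,::-1]
s0=cv2.imread("pics/side0.png");d=cv2.absdiff(s,s0).max(2)
print("changed px in side: beakerA,tareA/unitA,balB,flask,mortar",[int((d[y0:y1,x0:x1]>40).sum()) for x0,y0,x1,y1 in((243,165,270,200),(290,186,316,216),(145,235,265,300),(175,315,225,388),(322,158,356,184))])
cv2.imwrite("pics/end.png",np.hstack([cv2.resize(a,(400,300)),cv2.resize(s,(400,300))]))
E
```

```text
time_s: 8.05
ee_pos: [0.5356, -0.1152, 0.199]
eef_rot: [-3.135, -0.0, -1.4]
force: [0.4, 0.0, 0.0]
grip_width: 0.0006
changed px in side: beakerA,tareA/unitA,balB,flask,mortar [0, 113, 0, 0, 168]
```

View pics/end.png

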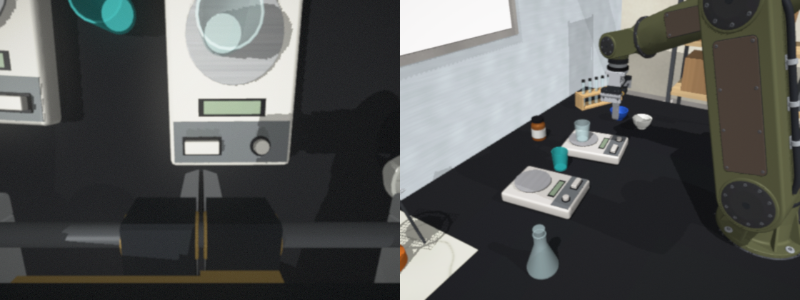

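In the end views the key is up, the arm is clear, and the beaker, flask and mortar are standing as before. The pixel changes at the mortar and panel are most likely arm shadow, since nothing came near the mortar.

```bash
python3 -c "
from station import ctrl
print(ctrl.hand_in())"
```

```text
the job is handed in; nothing more can be done
None
```

I tared the balance with the beaker (the one on the robot's right) and handed the job in at about 8 s. With closed fingertips I pressed its bar key until it bottomed. I held it down for a little over 2 s, then withdrew straight up to a TCP height of 0.199 m.

- **Force:** pressing briefly peaked at a measured vertical force of about 20 N (about 22 N in total), under the 30 N limit. I then eased off to about 9 N for the hold. After withdrawing it read near zero.
- **Key position:** the two fixed cameras and the wrist camera differed by about 4 mm on where the key was. The close wrist view while touching showed the tips centred on the bar and clear of the round key.
- **Final views:** in the side view nothing had changed at the beaker, the flask or the other balance. The key travel itself is not readable, but the wrist view shows the key looking as it did before the press.
- **Unclear check:** the side view did show changed pixels at balance A's keys (113) and at the mortar (168). I put these down to the arm's shadow, because the fingers never came near the mortar, but I did not confirm it.

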